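# Brush out a post hinge and hold its strap leaf in line for the pin

## Task

Before this hinge is pinned, clear the swarf from its fixed half: take the bore brush from the rack, push it down through the upper knuckle to well inside the blind lower knuckle, scrub down, up out of the lower knuckle and down again, then hang the brush back in its rack hole and let it go. Then pick up the loose strap leaf, bring its barrel into the gap between the two fixed knuckles so that all three holes line up, and finish while still holding it there: steady, upright, carried by the gripper alone, neither resting nor leaning on the fixed half, so that a workmate can drop the pin in.

Things in the scene. Friction and masses are not known exactly. Their poses are not given: they have to be found in the camera images.
- jamb: Fixed half: grey 60 mm square post stub, 135 mm high, on a dark 100 x 100 x 10 mm foot bolted to the bench. Origin: centre of the foot's underside, z up; at yaw 0 its front faces -x. The bare steel hinge plate on its front carries, beside the post's +y edge, two knuckles (26 mm outside, 16 mm bore) one above the other on a vertical axis at x -33, y +45 mm. It never moves.
- upper_mouth (a point): Centre of the top opening of the upper fixed knuckle, 126 mm above the bench, on the hinge axis. This knuckle spans 101 to 126 mm and is bored right through. Axes as jamb.
- socket_mouth (a point): Centre of the top opening of the lower fixed knuckle, 55 mm above the bench, on the hinge axis. It is a blind socket, 22 mm deep; its underside is 30 mm above the bench. Axes as jamb.
- gap_centre (a point): Point on the hinge axis midway between the fixed knuckles, 78 mm above the bench; axes as jamb. The gap is 46 mm high (55 to 101 mm) and open to jamb -x, +x and +y; towards the post (-y) the plate's edge is 17 mm from the axis.
- strap_leaf: Loose hinge half, bare steel, about 0.32 kg, standing on edge on the 4 mm thick layout board. Barrel 26 mm outside, 16 mm bore, 40 mm high; a flat upright strap 8 mm thick (along x) and 40 mm high runs along +y to 93 mm from the bore axis. Origin: on the bore axis at the underside, z up. At the jamb's yaw the strap points away from the post; in the gap the barrel has 3 mm spare above and below.
- leaf_bore (a point): Centre of the strap leaf's bore, 20 mm above its underside.
- strap_grip (a point): Where to pinch the strap: middle of its thickness, on the solid part between its two 9 mm bolt holes (at 26 and 78 mm from the bore axis), 52 mm from the bore axis along the leaf's +y and 30 mm above its underside. Close along the leaf's x.
- bore_brush: Round bore brush, 191 mm long, about 60 g, hanging upright in the rack. Origin at its lower tip, z up. Bristle head 15 mm across on the lowest 41 mm (bristles give; the stiff core is 10 mm across), wire stem, steel collar 24 mm across at 105 to 109 mm above the tip that rests on the rack, then a round wooden handle 17 to 19 mm across up to 191 mm.
- brush_grip (a point): Middle of the brush's wooden handle, 150 mm above its tip.
- rack: Small aluminium rack fixed on the 4 mm layout board: a 56 x 160 mm plate, 6 mm thick, its top 116 mm above the rack's underside, on two end walls. Origin: centre of its underside; its length runs along its y. Three 17 mm round holes through the plate at y -50 mm (the brush), 0 (empty) and +50 mm (the hinge pin).
- rack_hole (a point): Centre of the brush's hole at the upper face of the rack's plate. When the brush hangs right, its tip is 105 mm below this point.
- hinge_pin: The hinge pin, 12 mm diameter, tapered nose, hexagon head, 106 mm long, hanging head up in the rack's other end hole. It waits there for the workmate. Origin at its nose.

How it is judged:
By the outcome, as a careful person would: the job done as asked, in the order asked, and still so for the second after the job is handed in, while the arm keeps its last pose, push and grip.
It also fails if it takes over 61 s, if anything falls off the work surface, if the arm or the gripper's body presses on something with over 40 N, if the wrist force passes 120 N, or if a joint passes its speed limit or range.

## Robot

A 7-joint arm with a two-finger parallel gripper is mounted at the origin on a cart in front of the work surface, level with it; the furniture and walls round the work are solid. World frame = base frame: x ahead of the robot, y to its left, z up, the work surface at z = 0. Lengths are in m, angles in rad, forces in N, time in s.
With the tool pointing down it reaches from about 0.35 to 0.9 m from the base axis. Payload 7.2 kg.
Tool frame: the origin (TCP) lies on the front face of the gripper's body, between the roots of the fingers; the fingertips stand 80 mm ahead of it and the grasp point (between the pads) lies 61 mm ahead of it (env.tcp_to_grasp is the distance from the TCP to the grasp point, in m); z points along the fingers, y is the line along which they close (so a half turn about z gives the same grasp; the last joint's range is limited). The gripper opens to 88 mm and grips with 3 to 60 N. Pads are 20 mm wide; open, the fingers measure 115 mm over their backs; the gripper's body (75 mm by 178 mm) begins 61 mm behind the grasp point.
Start: joints at [1.135, 0.411, -0.013, 1.596, 0.006, 1.134, -0.082], TCP at [0.225, -0.583, 0.303] pointing down, gripper open.
Joint ranges: [-2.95, 2.95], [-0.29, 1.99], [-1.47, 1.44], [0.14, 2.54], [-1.03, 4.17], [0.13, 1.85], [-2.86, 2.86]. Speed limits (rad/s): [2.39, 2.39, 3.01, 3.01, 3.14, 3.14, 3.14].

## Interface

Orientations are given as [roll, pitch, yaw] about the fixed x, y, z axes, in that order (R = Rz(yaw) Ry(pitch) Rx(roll)).
In Python, from plant import env gives the robot as it stands.
- The arm moves only by the tool apply_moves, never from a script. Its argument "steps" is a list of rows, each an object of numbers: "dx", "dy", "dz": the shift along the tool's x, y, z in cm; "rx", "ry", "rz": the turn, a rotation vector about the tool's x, y, z in degrees. In form: [{"dx": .., "dy": .., "dz": .., "rx": .., "ry": .., "rz": ..}, ...]. A call has exactly 8 rows; each row shifts and turns the commanded pose from where the row before left it, along the tool's axes as they then stand; what a row does not reach is not made up. A row lasts 1/10 s, in which the tool goes at most 50 mm and 8.59 degrees, less where a joint would pass 70% of its speed; a pose out of reach is approached as far as the arm can. A call is refused whole if a number of a shift passes 5 or a number of a turn 8.59, either way. A call with a gripper value outside its range is refused whole. "jaw" is the gripper's target within -1 to 1 (fully open at 1, half-way at 0, shut at -1), set as the call begins (left out, the last holds). The fingers move at their own pace and stop on an object; the grip force is fixed at half the most. Time passes only in rows, so rows that do not move let the fingers close, or fill a call up. It gives the time, the measured TCP pose, the force, the opening and the grip force at its end, in the units of the state.
- env.get_state(): the state, without advancing time (a new reading comes with each control period).
- env.read_camera(name): name is "scene" or "side" or "wrist"; returns a dict with "color" (480x640x3 uint8, red, green, blue), "vfov" (degrees; the focal length in pixels is half the picture's height over the tangent of half this angle, whatever the lens; pixels are square), "cx", "cy" (the principal point, pixels), "T" (4x4, takes a point from camera to world coordinates); the wrist camera has in their place "hand_eye" (4x4, takes a point from camera to tool coordinates, whose origin is the TCP and whose axes are the flange's). Camera axes: x right, y down, z forward; pixel columns grow to the right and rows downward; lengths in m; the calibration is good to about 2 mm. A picture is of the moment at which its call begins: read the wrist's pose just before it. There is no depth.
- env.hand_in(): hands the job in; it is judged then, once.
The state is a dict: "t": time; "joint_positions": joint angles; "joint_vel": joint speeds; "tau": joint torques, N m; "tool_pos": TCP position; "ee_rot": TCP orientation; "contact_force": force on the tool from outside, world axes, zero at the start; "wrist_torque": the same for the moment, N m; "opening": finger opening in m; "grasp_force": force on a finger pad.
Only numpy, scipy, OpenCV 4.12 (cv2) and the standard library are available. Lean on these libraries where they do the work, as an engineer would, in place of code of your own. Each camera call takes 0.05 s, during which the arm holds its last target. There are 200 camera calls.

## Working session

There is one attempt and no reset: what is moved stays moved. The work goes in short steps, Python scripts to look and compute and a tool call to move; the robot and the scene stay as the last step left them, time stands still between calls to the robot, and variables do not carry over. Pictures are saved under pics/ and viewed, at most 10 in all, crops included, and the job is handed in when it is done.

Besides the shell and the picture viewer there is one more tool, called after "Emit:" by a JSON object that holds its "api" and its "payload". apply_moves: Moves the arm, as the interface text tells. Its arguments: {"type":"object","properties":{"steps":{"type":"array","items":{"type":"object","properties":{"dx":{"type":"number"},"dy":{"type":"number"},"dz":{"type":"number"},"rx":{"type":"number"},"ry":{"type":"number"},"rz":{"type":"number"}}}},"jaw":{"type":"number"}},"required":["steps"]}

```bash
ls; mkdir -p pics; python3 - <<'E'
from plant import env
import cv2,numpy as np
s=env.get_state();print(s)
for n in("scene","side","wrist"):
    c=env.read_camera(n);cv2.imwrite(f"pics/{n}0.png",c["color"][:,:,::-1]);np.savez(f"{n}0.npz",**c)
    print(n,{k:v for k,v in c.items() if k!="color"})
E
```

```text
pics
{'t': 0.0, 'joint_positions': array([ 1.13477473,  0.41189823, -0.01271689,  1.5970144 ,  0.00561116,
        1.13429615, -0.08215731]), 'joint_vel': array([ 0.00080782, -0.00080203, -0.00089178, -0.00070905, -0.00117069,
        0.00108153, -0.00241054]), 'tau': array([ 4.49980712e-05, -5.87946832e+01,  6.41752258e-01, -2.91073966e+01,
       -5.38863894e-02,  1.82763452e-02,  1.22230849e-04]), 'tool_pos': array([ 0.22457785, -0.58286575,  0.30182213]), 'ee_rot': array([-3.14001679e+00,  1.19922225e-04,  3.67898056e-01]), 'contact_force': array([-0.15140881,  0.21903244, -0.00685357]), 'wrist_torque': array([-0.01912918,  0.06175068, -0.00897808]), 'grasp_force': 0.0, 'opening': 0.08748514450708514}
scene {'vfov': 55.936806262637575, 'cx': 324.44126618495324, 'cy': 237.58649488497883, 'T': array([[-0.33517079, -0.49328793,  0.80270017, -0.23252399],
       [-0.94209578,  0.16573166, -0.29152797,  0.53578283],
       [ 0.0107744 , -0.8539321 , -0.52027289,  0.57740344],
       [ 0.        ,  0.        ,  0.        ,  1.        ]])}
side {'vfov': 53.2975622548134, 'cx': 318.202987786062, 'cy': 238.99924403646537, 'T': array([[-0.99615331,  0.06045778, -0.06343054,  0.5469178 ],
       [ 0.08364635,  0.44035333, -0.89391959,  1.06832797],
       [-0.02611254, -0.89578669, -0.4437165 ,  0.51513967],
       [ 0.        ,  0.        ,  0.        ,  1.        ]])}
wrist {'vfov': 71.9171759711851, 'cx': 320.51199980412497, 'cy': 244.24924699341483, 'hand_eye': array([[-1.48274556e-03, -9.60639219e-01, -2.77795054e-01,
         7.64758355e-02],
       [ 9.99997991e-01, -1.04977359e-03, -1.70733383e-03,
         6.22955017e-04],
       [ 1.34850993e-03, -2.77797028e-01,  9.60638846e-01,
        -8.13176857e-02],
       [ 0.00000000e+00,  0.00000000e+00,  0.00000000e+00,
         1.00000000e+00]])}
```

View pics/scene0.png

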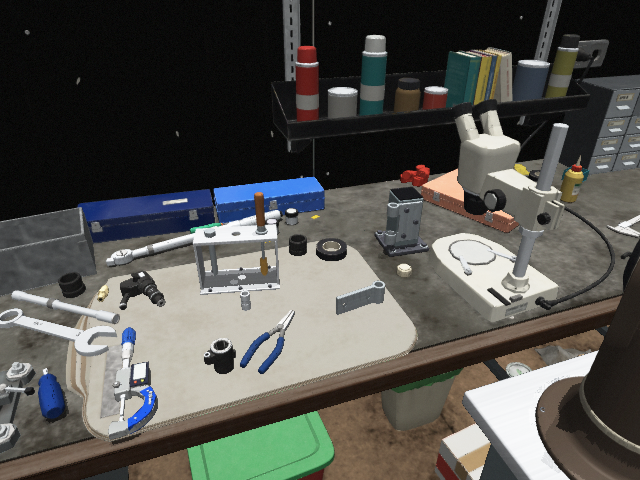

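View pics/side0.png

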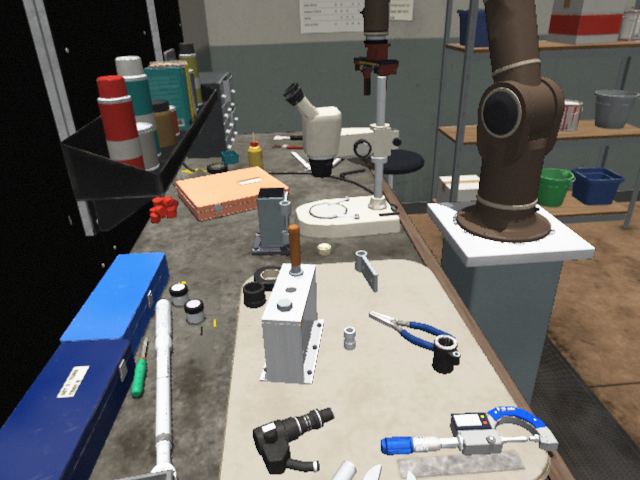

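```bash
python3 - <<'E'
import cv2,numpy as np
def comp(n,rs,out):
    im=cv2.imread(f"pics/{n}0.png");C=np.zeros((600,800,3),np.uint8)
    for (x0,y0,w,h,s,X,Y) in rs:
        c=cv2.resize(im[y0:y0+h,x0:x0+w],None,fx=s,fy=s,interpolation=cv2.INTER_CUBIC)
        for k in range(0,w,10): cv2.line(c,(k*s,0),(k*s,6 if k%50 else 14),(0,255,255),1)
        for k in range(0,h,10): cv2.line(c,(0,k*s),(6 if k%50 else 14,k*s),(0,255,255),1)
        C[Y:Y+h*s,X:X+w*s]=c
    cv2.imwrite(out,C)
comp("scene",[(190,185,100,120,4,0,0),(370,180,66,80,6,404,0),(330,275,66,45,2*3-0,404,480-480+0+ 0) if 0 else (330,278,60,20,6,404,480),(330,275,65,40,6,0,480-0) if 0 else (330,278,66,38,3,0,482)],"pics/sceneC.png")
comp("side",[(250,215,80,175,3,0,0),(245,180,55,80,6,250,0),(345,245,40,50,5,590,0)],"pics/sideC.png")
E
```

```text
(no output)
```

View pics/sceneC.png

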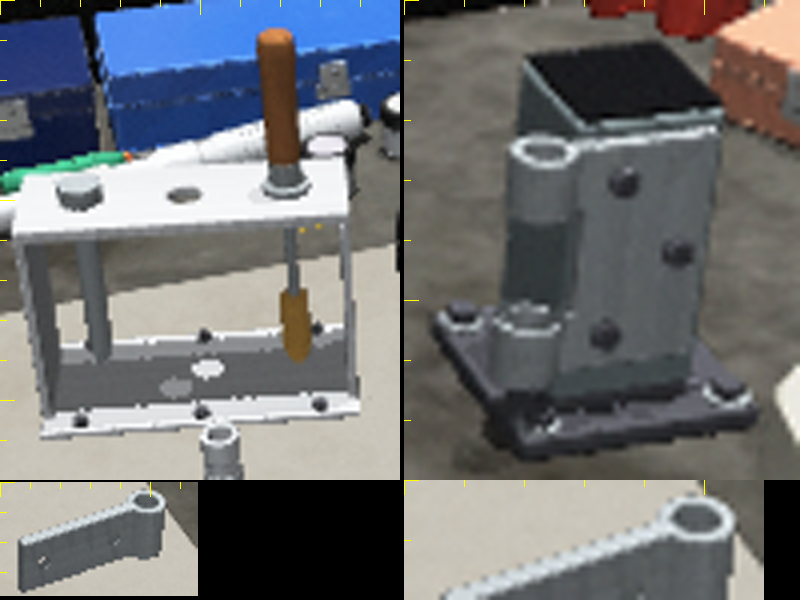

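View pics/sideC.png

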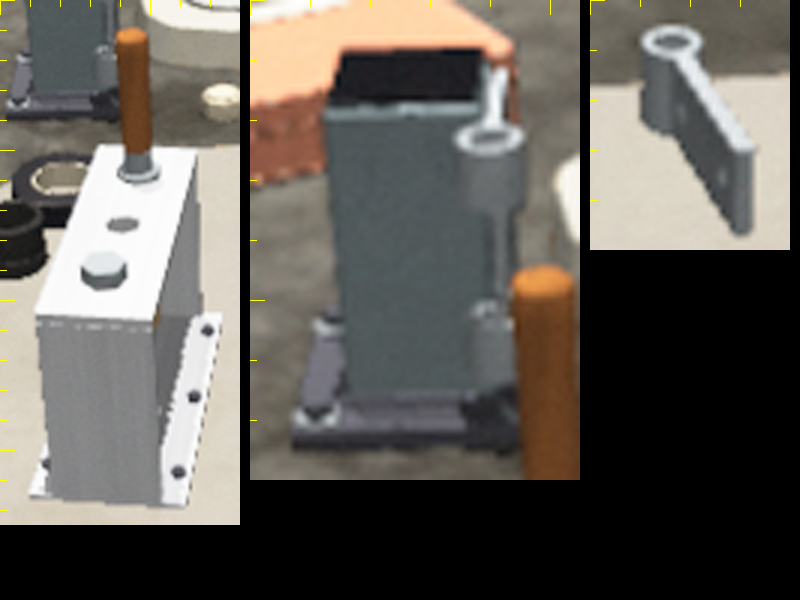

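```bash
cat > geo.py <<'E'
import numpy as np
from scipy.optimize import least_squares
C={n:dict(np.load(f"{n}0.npz")) for n in("scene","side")}
def proj(c,P,T=None):
    T=c["T"] if T is None else T
    p=(np.asarray(P)-T[:3,3])@T[:3,:3]; f=240/np.tan(np.radians(float(c["vfov"]))/2)
    return np.stack([f*p[...,0]/p[...,2]+c["cx"],f*p[...,1]/p[...,2]+c["cy"]],-1)
def un(crop,u,v):
    x0,y0,s,X,Y=crop; return np.array([x0+(u-X+.5)/s-.5,y0+(v-Y+.5)/s-.5])
def loc(p,yaw,off): 
    c,s=np.cos(yaw),np.sin(yaw); x,y,z=off
    return np.array([p[0]+c*x-s*y,p[1]+s*x+c*y,z])
def fit(obs,x0):
    def r(q): return np.concatenate([proj(C[n],loc(q[:2],q[2],o))-px for n,px,o in obs])
    s=least_squares(r,x0,loss="soft_l1"); print(s.x.round(4),np.degrees(s.x[2]).round(2));print(r(s.x).reshape(-1,2).round(1).tolist());return s.x
E
python3 - <<'E'
from geo import *
sr=(190,185,4,0,0);sj=(370,180,6,404,0);sl3=(330,278,3,0,482);sl6=(330,278,6,404,480)
dr=(250,215,3,0,0);dj=(245,180,6,250,0);dl=(345,245,5,590,0)
z=.12
def best(obs,p0):
    for y0 in(0,1.57,3.14,-1.57):fit(obs,[*p0,y0])
print("rack")
best([("scene",un(sr,286.5,187),(0,-.05,z+.002)),("side",un(dr,138,174),(0,-.05,z+.002)),("scene",un(sr,276,36),(0,-.05,.206)),("side",un(dr,132,35),(0,-.05,.206)),
("scene",un(sr,184,194),(0,0,z)),("side",un(dr,124,224),(0,0,z)),
("scene",un(sr,297,361),(0,-.05,.015))],[.5,.1])
print("jamb")
best([("scene",un(sj,546,153),(-.033,.045,.126)),("side",un(dj,490,137),(-.033,.045,.126)),("scene",un(sj,528.5,318),(-.033,.045,.055)),
("scene",un(sj,433,313),(-.05,.05,.01)),("scene",un(sj,523,447),(-.05,-.05,.01)) if 0 else ("scene",un(sj,757,408),(-.05,-.05,.01)),("side",un(dj,293,440),(.05,.05,.01))],[.6,-.2])
print("leaf")
best([("scene",un(sl6,697,520),(0,0,.044)),("side",un(dl,670,42),(0,0,.044)),("side",un(dl,744,151),(0,.093,.044)),("scene",un(sl3,21,541),(0,.093,.044)),("scene",un(sl3,20,589),(-.004,.093,.004))],[.4,-.1])
E
```

```text
rack
[ 0.5464  0.4401 -0.2098] -12.02
[[-0.5, -0.9], [0.8, -1.0], [-0.7, -1.6], [0.3, -1.4], [-0.4, -0.4], [0.1, -0.2], [0.1, -0.6]]
[ 0.5464  0.4401 -0.2098] -12.02
[[-0.5, -0.9], [0.8, -1.0], [-0.7, -1.6], [0.3, -1.4], [-0.4, -0.4], [0.1, -0.2], [0.1, -0.6]]
[0.5437 0.3441 3.3026] 189.23
[[-1.6, -0.7], [1.1, -0.3], [-1.8, -1.4], [0.6, -0.9], [47.2, -7.4], [-0.1, -30.1], [-1.0, -0.3]]
[ 0.5464  0.4401 -0.2098] -12.02
[[-0.5, -0.9], [0.8, -1.0], [-0.7, -1.6], [0.3, -1.4], [-0.4, -0.4], [0.1, -0.2], [0.1, -0.6]]
jamb
[ 0.5776  0.0479 -0.0747] -4.28
[[-1.0, -0.6], [0.4, -0.0], [-0.8, -0.3], [14.2, 21.4], [-0.0, -0.2], [-0.4, -1.4]]
[ 0.5776  0.0479 -0.0747] -4.28
[[-1.0, -0.6], [0.4, -0.0], [-0.8, -0.3], [14.2, 21.4], [-0.0, -0.2], [-0.4, -1.4]]
[0.5269 0.1437 2.9356] 168.2
[[-0.4, -1.2], [-0.5, -0.4], [-0.3, -0.8], [14.2, 12.6], [-81.5, -0.5], [71.5, -3.6]]
[ 0.5776  0.0479 -0.0747] -4.28
[[-1.0, -0.6], [0.4, -0.0], [-0.8, -0.3], [14.2, 21.4], [-0.0, -0.2], [-0.4, -1.4]]
leaf
[0.3957 0.195  0.1305] 7.48
[[-0.2, -1.0], [0.6, -0.4], [-0.1, -0.3], [-0.5, -0.7], [0.3, 1.0]]
[0.3957 0.195  0.1305] 7.48
[[-0.2, -1.0], [0.6, -0.4], [-0.1, -0.3], [-0.5, -0.7], [0.3, 1.0]]
[0.4456 0.3521 2.358 ] 135.11
[[-85.0, 0.1], [-12.6, 42.2], [1.7, -0.6], [0.7, 0.4], [1.3, -0.4]]
[0.3957 0.195  0.1305] 7.48
[[-0.2, -1.0], [0.6, -0.4], [-0.1, -0.3], [-0.5, -0.7], [0.3, 1.0]]
```

```bash
python3 - <<'E'
from geo import *
import cv2
sj=(370,180,6,404,0);dj=(245,180,6,250,0)
fit([("scene",un(sj,546,153),(-.033,.045,.126)),("side",un(dj,490,137),(-.033,.045,.126)),("scene",un(sj,528.5,318),(-.033,.045,.055)),
("scene",un(sj,433,313),(.05,.05,.01)),("scene",un(sj,523,447),(-.05,.05,.01)),("scene",un(sj,757,408),(-.05,-.05,.01)),("side",un(dj,293,440),(.05,.05,.01))],[.58,.05,-.07])
def tri(a,b):
    Ps=[]
    for n,px in(("scene",a),("side",b)):
        c=C[n];f=240/np.tan(np.radians(float(c["vfov"]))/2);K=np.array([[f,0,c["cx"]],[0,f,c["cy"]],[0,0,1]],float)
        Ps.append(K@np.linalg.inv(c["T"])[:3])
    X=cv2.triangulatePoints(*Ps,np.array(a,float),np.array(b,float)).ravel();return (X[:3]/X[3]).round(3)
print("column top",tri((560,128),(380,78)));print("column foot",tri((516,282),(378,203)))
print("eyepiece tip",tri((464,112),(290,92)));print("objective bottom",tri((500,205),(322,172)))
print("shelf corner?",tri((277,85),(65,165)))
E
```

```text
[ 0.5767  0.047  -0.0713] -4.09
[[-0.3, -0.5], [0.9, -0.3], [-0.2, -0.1], [-0.7, 0.0], [-0.2, -0.7], [0.6, -0.2], [0.1, -1.6]]
column top [ 0.313 -0.064  0.354]
column foot [ 0.309 -0.061  0.047]
eyepiece tip [ 0.521 -0.03   0.332]
objective bottom [ 0.451 -0.11   0.13 ]
shelf corner? [0.914 0.255 0.295]
```

Emit:
{"api": "apply_moves", "payload": {"steps": [{"dz": -2.2, "rz": -8.59}, {"dz": -2.2, "rz": -8.59}, {"dz": -2.2, "rz": -8.59}, {"dz": -2.2, "rz": -8.59}, {"dz": -2.2, "rz": -8.59}, {"dz": -2.2, "rz": -8.59}, {"dz": -2.2, "rz": -8.59}, {"dz": -2.2, "rz": -8.59}], "jaw": 1}}

```text
invalid input
```

Emit:
{"api": "apply_moves", "payload": {"steps": [{"dx": 3.8, "dy": 2}, {"dx": 3.8, "dy": 2}, {"dx": 3.8, "dy": 2}, {"dx": 3.8, "dy": 2}, {"dx": 3.8, "dy": 2}, {"dx": 3.8, "dy": 2}, {"dx": 3.8, "dy": 2}, {"dx": 3.8, "dy": 2}]}}

```text
invalid input
```

Emit:
{"api": "apply_moves", "payload": {"steps": [{"dx": 0, "dy": 0, "dz": -2.2, "rx": 0, "ry": 0, "rz": -8.5}, {"dx": 0, "dy": 0, "dz": -2.2, "rx": 0, "ry": 0, "rz": -8.5}, {"dx": 0, "dy": 0, "dz": -2.2, "rx": 0, "ry": 0, "rz": -8.5}, {"dx": 0, "dy": 0, "dz": -2.2, "rx": 0, "ry": 0, "rz": -8.5}, {"dx": 0, "dy": 0, "dz": -2.2, "rx": 0, "ry": 0, "rz": -8.5}, {"dx": 0, "dy": 0, "dz": -2.2, "rx": 0, "ry": 0, "rz": -8.5}, {"dx": 0, "dy": 0, "dz": -2.2, "rx": 0, "ry": 0, "rz": -8.5}, {"dx": 0, "dy": 0, "dz": -2.2, "rx": 0, "ry": 0, "rz": -8.5}], "jaw": 1}}

```text
t: 0.95
tool_pos: [0.2246, -0.5831, 0.4793]
ee_rot: [-3.141, -0.001, 1.561]
contact_force: [0.9, -1.1, -1.0]
opening: 0.0877
grasp_force: 0.0
```

Emit:
{"api": "apply_moves", "payload": {"steps": [{"dx": 3.8, "dy": 2, "dz": 0, "rx": 0, "ry": 0, "rz": 0}, {"dx": 3.8, "dy": 2, "dz": 0, "rx": 0, "ry": 0, "rz": 0}, {"dx": 3.8, "dy": 2, "dz": 0, "rx": 0, "ry": 0, "rz": 0}, {"dx": 3.8, "dy": 2, "dz": 0, "rx": 0, "ry": 0, "rz": 0}, {"dx": 3.8, "dy": 2, "dz": 0, "rx": 0, "ry": 0, "rz": 0}, {"dx": 3.8, "dy": 2, "dz": 0, "rx": 0, "ry": 0, "rz": 0}, {"dx": 3.8, "dy": 2, "dz": 0, "rx": 0, "ry": 0, "rz": 0}, {"dx": 3.8, "dy": 2, "dz": 0, "rx": 0, "ry": 0, "rz": 0}]}}

```text
t: 1.75
tool_pos: [0.39, -0.2801, 0.4786]
ee_rot: [-3.141, 0.0, 1.554]
contact_force: [1.0, 0.4, -0.2]
opening: 0.0875
grasp_force: 0.0
```

Emit:
{"api": "apply_moves", "payload": {"steps": [{"dx": 4.3, "dy": 1.2, "dz": 0, "rx": 0, "ry": 0, "rz": 0}, {"dx": 4.3, "dy": 1.2, "dz": 0, "rx": 0, "ry": 0, "rz": 0}, {"dx": 4.3, "dy": 1.2, "dz": 0, "rx": 0, "ry": 0, "rz": 0}, {"dx": 4.3, "dy": 1.2, "dz": 0, "rx": 0, "ry": 0, "rz": 0}, {"dx": 4.3, "dy": 1.2, "dz": 0, "rx": 0, "ry": 0, "rz": 0}, {"dx": 4.3, "dy": 1.2, "dz": 0, "rx": 0, "ry": 0, "rz": 0}, {"dx": 4.3, "dy": 1.2, "dz": 0, "rx": 0, "ry": 0, "rz": 0}, {"dx": 4.3, "dy": 1.2, "dz": 0, "rx": 0, "ry": 0, "rz": 0}]}}

```text
t: 2.55
tool_pos: [0.4912, 0.0622, 0.4787]
ee_rot: [3.141, 0.0, 1.554]
contact_force: [1.4, 0.1, -0.0]
opening: 0.0878
grasp_force: 0.0
```

```bash
cat > snap.py <<'E'
from plant import env
import cv2,numpy as np,sys
from scipy.spatial.transform import Rotation as R
def snap(n,tag):
    s=env.get_state();c=env.read_camera(n);cv2.imwrite(f"pics/{n}{tag}.png",c["color"][:,:,::-1])
    if n=="wrist":
        T=np.eye(4);T[:3,:3]=R.from_euler("xyz",s["ee_rot"]).as_matrix();T[:3,3]=s["tool_pos"];c["T"]=T@c["hand_eye"]
    np.savez(f"{n}{tag}.npz",**c);return s
E
python3 - <<'E'
from snap import *
s=snap("wrist","1");print(s["tool_pos"],abs(s["joint_vel"]).max())
s=snap("wrist","1");print(s["tool_pos"],abs(s["joint_vel"]).max())
E
```

```text
[0.49118921 0.06216432 0.47871312] 1.1247336136457227
[0.49149265 0.0696601  0.47867684] 0.20370047171589684
```

View pics/wrist1.png

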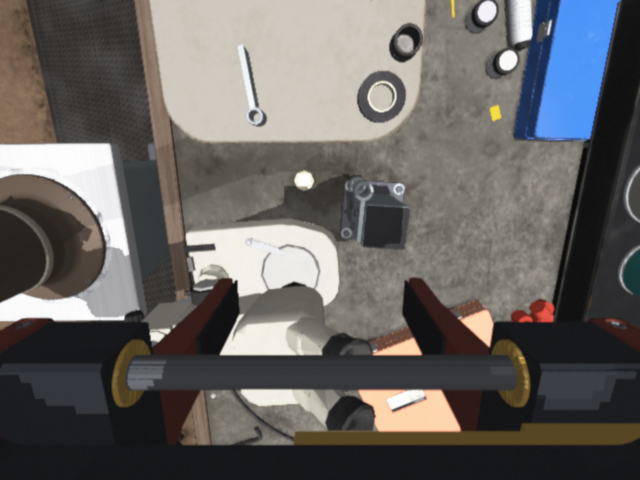

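Emit:
{"api": "apply_moves", "payload": {"steps": [{"dx": 4.1, "dy": 0.5, "dz": 0, "rx": 0, "ry": 0, "rz": 0}, {"dx": 4.1, "dy": 0.5, "dz": 0, "rx": 0, "ry": 0, "rz": 0}, {"dx": 4.1, "dy": 0.5, "dz": 0, "rx": 0, "ry": 0, "rz": 0}, {"dx": 4.1, "dy": 0.5, "dz": 0, "rx": 0, "ry": 0, "rz": 0}, {"dx": 4.1, "dy": 0.5, "dz": 0, "rx": 0, "ry": 0, "rz": 0}, {"dx": 4.1, "dy": 0.5, "dz": 0, "rx": 0, "ry": 0, "rz": 0}, {"dx": 4.1, "dy": 0.5, "dz": 2, "rx": 0, "ry": 0, "rz": 0}, {"dx": 4.1, "dy": 0.5, "dz": 2, "rx": 0, "ry": 0, "rz": 0}]}}

```text
t: 3.45
tool_pos: [0.5372, 0.3888, 0.438]
ee_rot: [3.141, 0.0, 1.554]
contact_force: [0.8, 0.2, 0.5]
opening: 0.0878
grasp_force: 0.0
```

```bash
python3 - <<'E'
from snap import *
s=snap("wrist","2");s=snap("wrist","2");print(s["tool_pos"],s["ee_rot"],abs(s["joint_vel"]).max())
from geo import proj,loc
import numpy as np
c=dict(np.load("wrist2.npz"))
p=[.5464,.4401];y=-.2098
for o in[(0,-.05,.206),(0,-.05,.122),(0,0,.12),(.028,-.08,.12),(-.028,-.08,.12),(-.028,.08,.12),(.028,.08,.12)]:print(o,proj(c,loc(p,y,o)).round(1))
c1=dict(np.load("wrist1.npz"))
print("knuckle",proj(c1,loc([.5767,.047],-.0713,(-.033,.045,.126))),"leaf",proj(c1,loc([.3957,.195],.1305,(0,0,.044))),proj(c1,loc([.3957,.195],.1305,(0,.093,.044))))
im=cv2.imread("pics/wrist2.png");im1=cv2.imread("pics/wrist1.png")
b=cv2.resize(im[60:300,200:440],(480,480),interpolation=cv2.INTER_CUBIC)
a=cv2.resize(im1[165:255,335:415],(320,360),interpolation=cv2.INTER_CUBIC)
l=cv2.resize(im1[40:130,230:275],(120,240),interpolation=cv2.INTER_CUBIC) 
l=cv2.resize(im1[100:130,230:275],(180,120),interpolation=cv2.INTER_CUBIC)
l2=cv2.resize(im1[40:70,230:275],(180,120),interpolation=cv2.INTER_CUBIC) 
C=np.zeros((600,800,3),np.uint8);C[:480,:480]=b;C[:360,480:]=a;C[360:480,480:660]=l;C[480:600,480:660]=l2
cv2.imwrite("pics/comp2.png",C)
E
```

```text
[0.53473774 0.39449772 0.43243449] [-3.13551346e+00  3.29501781e-04  1.56062269e+00] 0.1018242102241245
(0, -0.05, 0.206) [323.  234.6]
(0, -0.05, 0.122) [323.  217.2]
(0, 0, 0.12) [331.5 175.6]
(0.028, -0.08, 0.12) [340.3 244.7]
(-0.028, -0.08, 0.12) [295.8 236. ]
(-0.028, 0.08, 0.12) [321.5  97.8]
(0.028, 0.08, 0.12) [371.1 108.5]
knuckle [362.48783876 190.50736701] leaf [253.71943634 115.66819466] [240.63274699  44.67278727]
```

View pics/comp2.png

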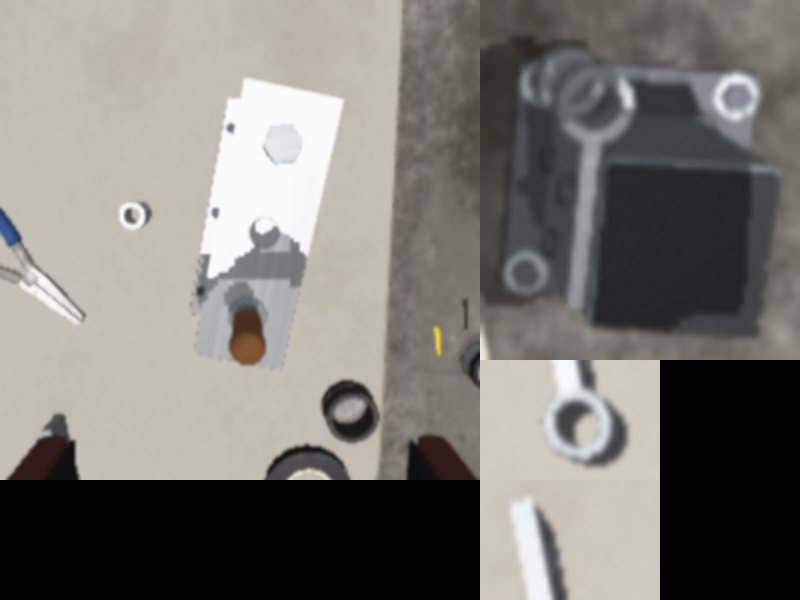

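Emit:
{"api": "apply_moves", "payload": {"steps": [{"dx": -0.35, "dy": 0.2, "dz": 3.5, "rx": 0, "ry": 0, "rz": 0}, {"dx": 0, "dy": 0, "dz": 4, "rx": 0, "ry": 0, "rz": 0}, {"dx": 0, "dy": 0, "dz": 4, "rx": 0, "ry": 0, "rz": 0}, {"dx": 0, "dy": 0, "dz": 4, "rx": 0, "ry": 0, "rz": 0}, {"dx": 0, "dy": 0, "dz": 3, "rx": 0, "ry": 0, "rz": 0}, {"dx": 0, "dy": 0, "dz": 2, "rx": 0, "ry": 0, "rz": 0}, {"dx": 0, "dy": 0, "dz": 0, "rx": 0, "ry": 0, "rz": 0}, {"dx": 0, "dy": 0, "dz": 0, "rx": 0, "ry": 0, "rz": 0}]}}

```text
t: 4.35
tool_pos: [0.539, 0.3836, 0.2343]
ee_rot: [3.141, 0.0, 1.554]
contact_force: [-0.6, -0.6, 0.5]
opening: 0.0878
grasp_force: 0.0
```

Emit:
{"api": "apply_moves", "payload": {"steps": [{"dx": 0.35, "dy": -0.12, "dz": 0, "rx": 0, "ry": 0, "rz": 0}, {"dx": 0.35, "dy": -0.12, "dz": 0, "rx": 0, "ry": 0, "rz": 0}, {"dx": 0, "dy": 0, "dz": 0.4, "rx": 0, "ry": 0, "rz": 0}, {"dx": 0, "dy": 0, "dz": 0.4, "rx": 0, "ry": 0, "rz": 0}, {"dx": 0, "dy": 0, "dz": 0, "rx": 0, "ry": 0, "rz": 0}, {"dx": 0, "dy": 0, "dz": 0, "rx": 0, "ry": 0, "rz": 0}, {"dx": 0, "dy": 0, "dz": 0, "rx": 0, "ry": 0, "rz": 0}, {"dx": 0, "dy": 0, "dz": 0, "rx": 0, "ry": 0, "rz": 0}]}}

```text
t: 5.15
tool_pos: [0.5362, 0.3914, 0.2257]
ee_rot: [3.141, -0.0, 1.554]
contact_force: [-0.1, 0.3, 1.4]
opening: 0.0877
grasp_force: 0.0
```

```bash
python3 - <<'E'
from plant import env
s=env.get_state();print(s["tool_pos"],s["ee_rot"],abs(s["joint_vel"]).max())
E
```

```text
[0.53621468 0.39136187 0.22574415] [ 3.14147561e+00 -9.77661778e-05  1.55446744e+00] 0.0018416752127033093
```

Emit:
{"api": "apply_moves", "payload": {"steps": [{"dx": 0, "dy": 0, "dz": 0, "rx": 0, "ry": 0, "rz": 0}, {"dx": 0, "dy": 0, "dz": 0, "rx": 0, "ry": 0, "rz": 0}, {"dx": 0, "dy": 0, "dz": 0, "rx": 0, "ry": 0, "rz": 0}, {"dx": 0, "dy": 0, "dz": 0, "rx": 0, "ry": 0, "rz": 0}, {"dx": 0, "dy": 0, "dz": 0, "rx": 0, "ry": 0, "rz": 0}, {"dx": 0, "dy": 0, "dz": 0, "rx": 0, "ry": 0, "rz": 0}, {"dx": 0, "dy": 0, "dz": 0, "rx": 0, "ry": 0, "rz": 0}, {"dx": 0, "dy": 0, "dz": 0, "rx": 0, "ry": 0, "rz": 0}], "jaw": -1}}

```text
t: 5.95
tool_pos: [0.5361, 0.3914, 0.2256]
ee_rot: [-3.142, 0.0, 1.555]
contact_force: [0.6, -0.1, -0.1]
opening: 0.0273
grasp_force: 0.0
```

Emit:
{"api": "apply_moves", "payload": {"steps": [{"dx": 0, "dy": 0, "dz": 0, "rx": 0, "ry": 0, "rz": 0}, {"dx": 0, "dy": 0, "dz": 0, "rx": 0, "ry": 0, "rz": 0}, {"dx": 0, "dy": 0, "dz": 0, "rx": 0, "ry": 0, "rz": 0}, {"dx": 0, "dy": 0, "dz": 0, "rx": 0, "ry": 0, "rz": 0}, {"dx": 0, "dy": 0, "dz": -0.5, "rx": 0, "ry": 0, "rz": 0}, {"dx": 0, "dy": 0, "dz": -1, "rx": 0, "ry": 0, "rz": 0}, {"dx": 0, "dy": 0, "dz": -2, "rx": 0, "ry": 0, "rz": 0}, {"dx": 0, "dy": 0, "dz": -2, "rx": 0, "ry": 0, "rz": 0}]}}

```text
t: 6.75
tool_pos: [0.536, 0.3914, 0.2819]
ee_rot: [-3.141, -0.0, 1.555]
contact_force: [-0.6, 0.5, -0.7]
opening: 0.0166
grasp_force: 30.0
```

Emit:
{"api": "apply_moves", "payload": {"steps": [{"dx": 0, "dy": 0, "dz": -3, "rx": 0, "ry": 0, "rz": 0}, {"dx": 0, "dy": 0, "dz": -3, "rx": 0, "ry": 0, "rz": 0}, {"dx": 0, "dy": 0, "dz": -2, "rx": 0, "ry": 0, "rz": 0}, {"dx": -2, "dy": 0.1, "dz": 0, "rx": 0, "ry": 0, "rz": 0}, {"dx": -4, "dy": 0.2, "dz": 0, "rx": 0, "ry": 0, "rz": 0}, {"dx": -4, "dy": 0.2, "dz": 0, "rx": 0, "ry": 0, "rz": 0}, {"dx": -4, "dy": 0.2, "dz": 0, "rx": 0, "ry": 0, "rz": 0}, {"dx": -4, "dy": 0.2, "dz": 0, "rx": 0, "ry": 0, "rz": 0}]}}

```text
t: 7.55
tool_pos: [0.542, 0.2099, 0.3616]
ee_rot: [3.141, -0.0, 1.555]
contact_force: [1.0, 0.0, -0.8]
opening: 0.0167
grasp_force: 30.0
```

Emit:
{"api": "apply_moves", "payload": {"steps": [{"dx": -4, "dy": 0.2, "dz": 0, "rx": 0, "ry": 0, "rz": 0}, {"dx": -3.5, "dy": 0.2, "dz": 0, "rx": 0, "ry": 0, "rz": 0}, {"dx": -2.5, "dy": 0.2, "dz": 0, "rx": 0, "ry": 0, "rz": 0}, {"dx": -1.5, "dy": 0.2, "dz": 0, "rx": 0, "ry": 0, "rz": 0}, {"dx": 0, "dy": 0, "dz": 0, "rx": 0, "ry": 0, "rz": 0}, {"dx": 0, "dy": 0, "dz": 0, "rx": 0, "ry": 0, "rz": 0}, {"dx": 0, "dy": 0, "dz": 0, "rx": 0, "ry": 0, "rz": 0}, {"dx": 0, "dy": 0, "dz": 0, "rx": 0, "ry": 0, "rz": 0}]}}

```text
t: 8.35
tool_pos: [0.5481, 0.0979, 0.3607]
ee_rot: [-3.142, -0.001, 1.557]
contact_force: [0.0, 0.7, -0.4]
opening: 0.0166
grasp_force: 30.0
```

```bash
python3 - <<'E'
from snap import *
snap("scene","3");s=snap("side","3");print(s["tool_pos"],s["ee_rot"],abs(s["joint_vel"]).max())
a=cv2.imread("pics/scene3.png")[130:250,365:445];b=cv2.imread("pics/side3.png")[115:235,250:330]
f=lambda i:cv2.resize(i,None,fx=5,fy=5,interpolation=cv2.INTER_CUBIC)
cv2.imwrite("pics/comp3.png",np.hstack([f(a),f(b)]))
from geo import *
for n in("scene","side"):
  c=C[n];p=s["tool_pos"]
  for z in(.361-.211,.361-.211+.105,.361-.211+.191):print(n,z,proj(c,[p[0],p[1],z+p[2]-.361]).round(1))
  print("mouth",proj(c,[.547,.0942,.126]).round(1))
E
```

```text
[0.54811371 0.09760286 0.36067259] [-3.14153637e+00 -4.61094746e-04  1.55684662e+00] 0.005252728168649039
scene 0.15 [392.2 194.8]
scene 0.255 [396.8 148.3]
scene 0.34099999999999997 [401. 106.]
mouth [392.9 204.6]
side 0.15 [284.4 192.6]
side 0.255 [281.4 144.6]
side 0.34099999999999997 [278.8 101.8]
mouth [285.5 202.2]
```

View pics/comp3.png

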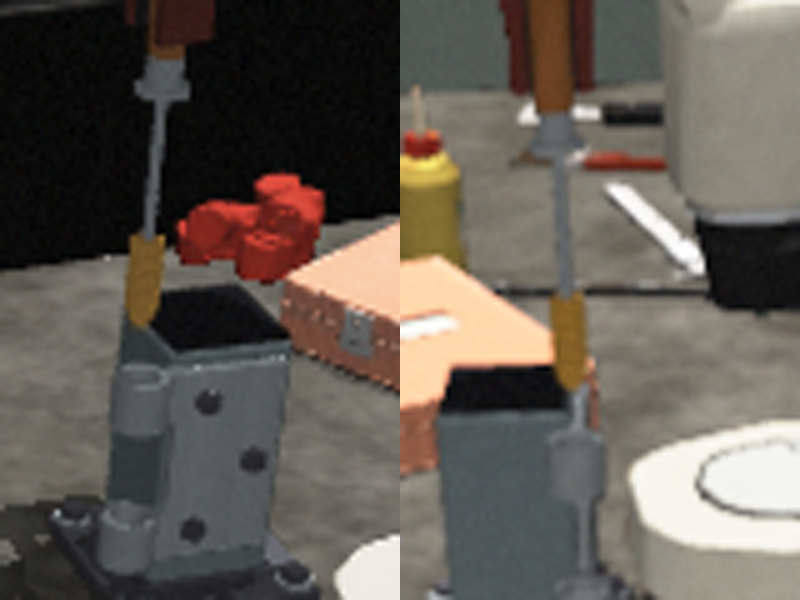

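Emit:
{"api": "apply_moves", "payload": {"steps": [{"dx": -0.2, "dy": -0.05, "dz": 0, "rx": 0, "ry": 0, "rz": 0}, {"dx": -0.15, "dy": -0.05, "dz": 0, "rx": 0, "ry": 0, "rz": 0}, {"dx": 0, "dy": 0, "dz": 1, "rx": 0, "ry": 0, "rz": 0}, {"dx": 0, "dy": 0, "dz": 1, "rx": 0, "ry": 0, "rz": 0}, {"dx": 0, "dy": 0, "dz": 1, "rx": 0, "ry": 0, "rz": 0}, {"dx": 0, "dy": 0, "dz": 1, "rx": 0, "ry": 0, "rz": 0}, {"dx": 0, "dy": 0, "dz": 1, "rx": 0, "ry": 0, "rz": 0}, {"dx": 0, "dy": 0, "dz": 1, "rx": 0, "ry": 0, "rz": 0}]}}

```text
t: 9.25
tool_pos: [0.5472, 0.0927, 0.2996]
ee_rot: [-3.141, -0.0, 1.555]
contact_force: [-0.3, -0.4, -0.1]
opening: 0.0167
grasp_force: 30.0
```

Emit:
{"api": "apply_moves", "payload": {"steps": [{"dx": 0.1, "dy": 0, "dz": 0.8, "rx": 0, "ry": 0, "rz": 0}, {"dx": 0, "dy": 0, "dz": 1, "rx": 0, "ry": 0, "rz": 0}, {"dx": 0, "dy": 0, "dz": 1, "rx": 0, "ry": 0, "rz": 0}, {"dx": 0, "dy": 0, "dz": 1, "rx": 0, "ry": 0, "rz": 0}, {"dx": 0, "dy": 0, "dz": 0.8, "rx": 0, "ry": 0, "rz": 0}, {"dx": 0, "dy": 0, "dz": 0.5, "rx": 0, "ry": 0, "rz": 0}, {"dx": 0, "dy": 0, "dz": 0, "rx": 0, "ry": 0, "rz": 0}, {"dx": 0, "dy": 0, "dz": 0, "rx": 0, "ry": 0, "rz": 0}]}}

```text
t: 10.05
tool_pos: [0.5474, 0.0938, 0.2498]
ee_rot: [3.141, -0.0, 1.555]
contact_force: [0.6, -0.5, -0.1]
opening: 0.0163
grasp_force: 30.0
```

Emit:
{"api": "apply_moves", "payload": {"steps": [{"dx": 0, "dy": 0, "dz": -1, "rx": 0, "ry": 0, "rz": 0}, {"dx": 0, "dy": 0, "dz": -1.4, "rx": 0, "ry": 0, "rz": 0}, {"dx": 0, "dy": 0, "dz": -1.2, "rx": 0, "ry": 0, "rz": 0}, {"dx": 0, "dy": 0, "dz": 0, "rx": 0, "ry": 0, "rz": 0}, {"dx": 0, "dy": 0, "dz": 0, "rx": 0, "ry": 0, "rz": 0}, {"dx": 0, "dy": 0, "dz": 1, "rx": 0, "ry": 0, "rz": 0}, {"dx": 0, "dy": 0, "dz": 1.4, "rx": 0, "ry": 0, "rz": 0}, {"dx": 0, "dy": 0, "dz": 1.3, "rx": 0, "ry": 0, "rz": 0}]}}

```text
t: 10.85
tool_pos: [0.5468, 0.0934, 0.2466]
ee_rot: [-3.14, 0.0, 1.555]
contact_force: [-0.2, -0.3, -1.7]
opening: 0.0163
grasp_force: 30.0
```

Emit:
{"api": "apply_moves", "payload": {"steps": [{"dx": 0, "dy": 0, "dz": 0, "rx": 0, "ry": 0, "rz": 0}, {"dx": 0, "dy": 0, "dz": 0, "rx": 0, "ry": 0, "rz": 0}, {"dx": 0, "dy": 0, "dz": 0, "rx": 0, "ry": 0, "rz": 0}, {"dx": 0, "dy": 0, "dz": 0, "rx": 0, "ry": 0, "rz": 0}, {"dx": 0, "dy": 0, "dz": -1, "rx": 0, "ry": 0, "rz": 0}, {"dx": 0, "dy": 0, "dz": -1.5, "rx": 0, "ry": 0, "rz": 0}, {"dx": 0, "dy": 0, "dz": -1.5, "rx": 0, "ry": 0, "rz": 0}, {"dx": 0, "dy": 0, "dz": -1.5, "rx": 0, "ry": 0, "rz": 0}]}}

```text
t: 11.65
tool_pos: [0.5475, 0.0938, 0.3057]
ee_rot: [3.14, -0.0, 1.555]
contact_force: [1.0, 0.6, -1.0]
opening: 0.0168
grasp_force: 30.0
```

Emit:
{"api": "apply_moves", "payload": {"steps": [{"dx": 0, "dy": 0, "dz": -2, "rx": 0, "ry": 0, "rz": 0}, {"dx": 0, "dy": 0, "dz": -2, "rx": 0, "ry": 0, "rz": 0}, {"dx": 0, "dy": 0, "dz": -1.7, "rx": 0, "ry": 0, "rz": 0}, {"dx": 0, "dy": 0, "dz": 0, "rx": 0, "ry": 0, "rz": 0}, {"dx": 2.5, "dy": -0.1, "dz": 0, "rx": 0, "ry": 0, "rz": 0}, {"dx": 4, "dy": -0.2, "dz": 0, "rx": 0, "ry": 0, "rz": 0}, {"dx": 4, "dy": -0.2, "dz": 0, "rx": 0, "ry": 0, "rz": 0}, {"dx": 4, "dy": -0.2, "dz": 0, "rx": 0, "ry": 0, "rz": 0}]}}

```text
t: 12.45
tool_pos: [0.5424, 0.2397, 0.3604]
ee_rot: [-3.141, 0.0, 1.554]
contact_force: [0.7, -1.2, -0.5]
opening: 0.0166
grasp_force: 30.0
```

Emit:
{"api": "apply_moves", "payload": {"steps": [{"dx": 4, "dy": -0.2, "dz": 0, "rx": 0, "ry": 0, "rz": 0}, {"dx": 4, "dy": -0.2, "dz": 0, "rx": 0, "ry": 0, "rz": 0}, {"dx": 3.5, "dy": -0.2, "dz": 0, "rx": 0, "ry": 0, "rz": 0}, {"dx": 2.4, "dy": -0.2, "dz": 0, "rx": 0, "ry": 0, "rz": 0}, {"dx": 1, "dy": 0, "dz": 0, "rx": 0, "ry": 0, "rz": 0}, {"dx": 0, "dy": 0, "dz": 0, "rx": 0, "ry": 0, "rz": 0}, {"dx": 0, "dy": 0, "dz": 0, "rx": 0, "ry": 0, "rz": 0}, {"dx": 0, "dy": 0, "dz": 0, "rx": 0, "ry": 0, "rz": 0}]}}

```text
t: 13.25
tool_pos: [0.538, 0.386, 0.3606]
ee_rot: [3.141, 0.001, 1.552]
contact_force: [-0.5, 0.3, -0.2]
opening: 0.0164
grasp_force: 30.0
```

Emit:
{"api": "apply_moves", "payload": {"steps": [{"dx": 0.3, "dy": -0.1, "dz": 0, "rx": 0, "ry": 0, "rz": 0}, {"dx": 0.25, "dy": -0.1, "dz": 0, "rx": 0, "ry": 0, "rz": 0}, {"dx": 0, "dy": 0, "dz": 0.5, "rx": 0, "ry": 0, "rz": 0}, {"dx": 0, "dy": 0, "dz": 0.5, "rx": 0, "ry": 0, "rz": 0}, {"dx": 0, "dy": 0, "dz": 0.5, "rx": 0, "ry": 0, "rz": 0}, {"dx": 0, "dy": 0, "dz": 0, "rx": 0, "ry": 0, "rz": 0}, {"dx": 0, "dy": 0, "dz": 0, "rx": 0, "ry": 0, "rz": 0}, {"dx": 0, "dy": 0, "dz": 0, "rx": 0, "ry": 0, "rz": 0}]}}

```text
t: 14.05
tool_pos: [0.5352, 0.3935, 0.3457]
ee_rot: [3.142, -0.0, 1.555]
contact_force: [0.2, 0.3, -1.3]
opening: 0.0169
grasp_force: 30.0
```

Emit:
{"api": "apply_moves", "payload": {"steps": [{"dx": -0.15, "dy": 0.05, "dz": 0, "rx": 0, "ry": 0, "rz": 0}, {"dx": 0, "dy": 0, "dz": 0, "rx": 0, "ry": 0, "rz": 0}, {"dx": 0, "dy": 0, "dz": 1, "rx": 0, "ry": 0, "rz": 0}, {"dx": 0, "dy": 0, "dz": 1, "rx": 0, "ry": 0, "rz": 0}, {"dx": 0, "dy": 0, "dz": 1, "rx": 0, "ry": 0, "rz": 0}, {"dx": 0, "dy": 0, "dz": 1.5, "rx": 0, "ry": 0, "rz": 0}, {"dx": 0, "dy": 0, "dz": 1.5, "rx": 0, "ry": 0, "rz": 0}, {"dx": 0, "dy": 0, "dz": 1.5, "rx": 0, "ry": 0, "rz": 0}]}}

```text
t: 14.85
tool_pos: [0.5355, 0.3917, 0.2689]
ee_rot: [-3.141, 0.0, 1.555]
contact_force: [-0.3, -0.0, -0.5]
opening: 0.0166
grasp_force: 30.0
```

Commanded z ≈ 0.2707; 4.5 cm to go.

Emit:
{"api": "apply_moves", "payload": {"steps": [{"dx": 0, "dy": 0.05, "dz": 1.2, "rx": 0, "ry": 0, "rz": 0}, {"dx": 0, "dy": 0, "dz": 1.2, "rx": 0, "ry": 0, "rz": 0}, {"dx": 0, "dy": 0, "dz": 1, "rx": 0, "ry": 0, "rz": 0}, {"dx": 0, "dy": 0, "dz": 0.7, "rx": 0, "ry": 0, "rz": 0}, {"dx": 0, "dy": 0, "dz": 0.3, "rx": 0, "ry": 0, "rz": 0}, {"dx": 0, "dy": 0, "dz": 0, "rx": 0, "ry": 0, "rz": 0}, {"dx": 0, "dy": 0, "dz": 0, "rx": 0, "ry": 0, "rz": 0}, {"dx": 0, "dy": 0, "dz": 0, "rx": 0, "ry": 0, "rz": 0}]}}

```text
t: 15.65
tool_pos: [0.5363, 0.3921, 0.2272]
ee_rot: [3.141, -0.0, 1.555]
contact_force: [-1.0, -0.1, 0.3]
opening: 0.0166
grasp_force: 30.0
```

Emit:
{"api": "apply_moves", "payload": {"steps": [{"dx": 0, "dy": 0, "dz": 0.1, "rx": 0, "ry": 0, "rz": 0}, {"dx": 0, "dy": 0, "dz": 0.03, "rx": 0, "ry": 0, "rz": 0}, {"dx": 0, "dy": 0, "dz": 0, "rx": 0, "ry": 0, "rz": 0}, {"dx": 0, "dy": 0, "dz": 0, "rx": 0, "ry": 0, "rz": 0}, {"dx": 0, "dy": 0, "dz": 0, "rx": 0, "ry": 0, "rz": 0}, {"dx": 0, "dy": 0, "dz": 0, "rx": 0, "ry": 0, "rz": 0}, {"dx": 0, "dy": 0, "dz": 0, "rx": 0, "ry": 0, "rz": 0}, {"dx": 0, "dy": 0, "dz": 0, "rx": 0, "ry": 0, "rz": 0}]}}

```text
t: 16.45
tool_pos: [0.5362, 0.3919, 0.2256]
ee_rot: [3.141, -0.0, 1.555]
contact_force: [-0.5, -0.2, 3.8]
opening: 0.0164
grasp_force: 30.0
```

Emit:
{"api": "apply_moves", "payload": {"steps": [{"dx": 0, "dy": 0, "dz": 0, "rx": 0, "ry": 0, "rz": 0}, {"dx": 0, "dy": 0, "dz": 0, "rx": 0, "ry": 0, "rz": 0}, {"dx": 0, "dy": 0, "dz": 0, "rx": 0, "ry": 0, "rz": 0}, {"dx": 0, "dy": 0, "dz": 0, "rx": 0, "ry": 0, "rz": 0}, {"dx": 0, "dy": 0, "dz": 0, "rx": 0, "ry": 0, "rz": 0}, {"dx": 0, "dy": 0, "dz": 0, "rx": 0, "ry": 0, "rz": 0}, {"dx": 0, "dy": 0, "dz": 0, "rx": 0, "ry": 0, "rz": 0}, {"dx": 0, "dy": 0, "dz": -1, "rx": 0, "ry": 0, "rz": 0}], "jaw": 0.8}}

```text
t: 17.25
tool_pos: [0.5358, 0.3913, 0.2343]
ee_rot: [-3.14, 0.002, 1.555]
contact_force: [0.6, 0.8, 0.0]
opening: 0.0763
grasp_force: 0.0
```

Emit:
{"api": "apply_moves", "payload": {"steps": [{"dx": 0, "dy": 0, "dz": -2.5, "rx": 0, "ry": 0, "rz": 0}, {"dx": 0, "dy": 0, "dz": -2.5, "rx": 0, "ry": 0, "rz": -2}, {"dx": 0, "dy": 0, "dz": -2.5, "rx": 0, "ry": 0, "rz": -3.2}, {"dx": 0, "dy": 0, "dz": -2.5, "rx": 0, "ry": 0, "rz": -3.2}, {"dx": -2.4, "dy": -3.2, "dz": 0, "rx": 0, "ry": 0, "rz": 0}, {"dx": -2.4, "dy": -3.2, "dz": 0, "rx": 0, "ry": 0, "rz": 0}, {"dx": -2.4, "dy": -3.2, "dz": 0, "rx": 0, "ry": 0, "rz": 0}, {"dx": -2.4, "dy": -3.2, "dz": 0, "rx": 0, "ry": 0, "rz": 0}], "jaw": 0.8}}

```text
t: 18.05
tool_pos: [0.4204, 0.2793, 0.3357]
ee_rot: [3.141, 0.0, 1.701]
contact_force: [0.3, -0.1, 0.2]
opening: 0.0791
grasp_force: 0.0
```

Emit:
{"api": "apply_moves", "payload": {"steps": [{"dx": -1.7, "dy": -2.2, "dz": 0, "rx": 0, "ry": 0, "rz": 0}, {"dx": -1.2, "dy": -1.4, "dz": 1, "rx": 0, "ry": 0, "rz": 0}, {"dx": 0, "dy": 0, "dz": 3, "rx": 0, "ry": 0, "rz": 0}, {"dx": 0, "dy": 0, "dz": 4, "rx": 0, "ry": 0, "rz": 0}, {"dx": 0, "dy": 0, "dz": 3, "rx": 0, "ry": 0, "rz": 0}, {"dx": 0, "dy": 0, "dz": 0, "rx": 0, "ry": 0, "rz": 0}, {"dx": 0, "dy": 0, "dz": 0, "rx": 0, "ry": 0, "rz": 0}, {"dx": 0, "dy": 0, "dz": 0, "rx": 0, "ry": 0, "rz": 0}]}}

```text
t: 18.85
tool_pos: [0.3904, 0.2475, 0.2272]
ee_rot: [3.139, -0.001, 1.702]
contact_force: [-0.4, -0.3, 0.2]
opening: 0.079
grasp_force: 0.0
```

```bash
python3 - <<'E'
from snap import *
s=snap("wrist","4");print(s["tool_pos"],s["ee_rot"],abs(s["joint_vel"]).max());snap("scene","4");snap("side","4")
from geo import *
c=dict(np.load("wrist4.npz"))
for o in[(0,0,.044),(0,.093,.044),(0,.052,.044)]:print(proj(c,loc([.3962,.1946],.1305,o)).round(1))
a=cv2.imread("pics/wrist4.png")
b=cv2.imread("pics/scene4.png")[180:300,185:295];b=cv2.resize(b,(330,360))
C=np.zeros((480,800,3),np.uint8);C[:,:470]=a[:,100:570];C[:360,470:]=b;cv2.imwrite("pics/comp4.png",C)
E
```

```text
[0.39043082 0.24754128 0.22717837] [ 3.13914329e+00 -9.92664128e-04  1.70151164e+00] 0.006035906631333609
[318.4 302.4]
[318.1 196. ]
[318.3 245.3]
```

View pics/comp4.png

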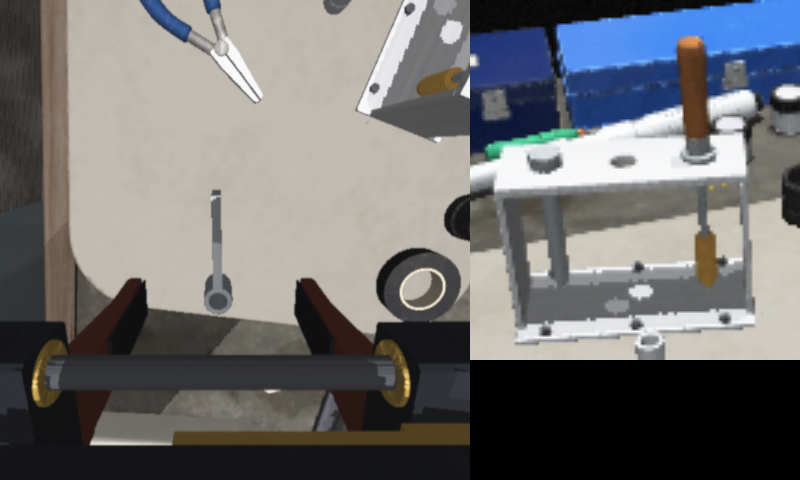

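Emit:
{"api": "apply_moves", "payload": {"steps": [{"dx": -0.1, "dy": -0.1, "dz": 2, "rx": 0, "ry": 0, "rz": 0}, {"dx": 0, "dy": 0, "dz": 3, "rx": 0, "ry": 0, "rz": 0}, {"dx": 0, "dy": 0, "dz": 3, "rx": 0, "ry": 0, "rz": 0}, {"dx": 0, "dy": 0, "dz": 2.5, "rx": 0, "ry": 0, "rz": 0}, {"dx": 0, "dy": 0, "dz": 1.7, "rx": 0, "ry": 0, "rz": 0}, {"dx": 0, "dy": 0, "dz": 1, "rx": 0, "ry": 0, "rz": 0}, {"dx": 0, "dy": 0, "dz": 0, "rx": 0, "ry": 0, "rz": 0}, {"dx": 0, "dy": 0, "dz": 0, "rx": 0, "ry": 0, "rz": 0}], "jaw": 0.2}}

```text
t: 19.8
tool_pos: [0.3893, 0.2459, 0.0941]
ee_rot: [3.141, -0.0, 1.701]
contact_force: [0.1, 1.3, 1.0]
opening: 0.0527
grasp_force: 0.0
```

```bash
python3 - <<'E'
from plant import env
import cv2,numpy as np
s=env.get_state();print(s["tool_pos"],s["ee_rot"])
im=cv2.cvtColor(cv2.imread("pics/wrist4.png"),cv2.COLOR_BGR2GRAY)[265:330,290:345]
g=cv2.resize(im,None,fx=6,fy=6,interpolation=cv2.INTER_CUBIC)
for r in((40,75),(75,120)):
    h=cv2.HoughCircles(cv2.GaussianBlur(g,(7,7),0),cv2.HOUGH_GRADIENT,1,20,param1=80,param2=20,minRadius=r[0],maxRadius=r[1])
    if h is not None: print([(290+a/6,265+b/6,c/6) for a,b,c in h[0][:3]])
im=cv2.imread("pics/wrist4.png")
print(im[185:205:1,316,1],im[205:330:5,316,1])
print(im[275:325:1,318,1])
E
```

```text
[0.38926434 0.2458742  0.09406298] [ 3.14073222e+00 -3.39363383e-04  1.70133147e+00]
[183 183 183 178 154 102  75  75  76  92 141 176 150 124 104  95  95  94
  95  94] [ 94  94  94  95  94  95  95  95 137 137 136 137 137 136 136 136 136 138
  74  74  72 126 144  64  64]
[135 135 134 134 134 134 135 135 134 134 134 135 134 135 136 138 133 118
  93  77  74  74  73  74  73  74  75  74  73  74  72  73  74  77  93 120
 136 135 129 142 160 138  85  64  64  62  64  64  64  63]
```

Emit:
{"api": "apply_moves", "payload": {"steps": [{"dx": 0, "dy": 0, "dz": 0, "rx": 0, "ry": 0, "rz": 0}, {"dx": 0, "dy": 0, "dz": 0, "rx": 0, "ry": 0, "rz": 0}, {"dx": 0, "dy": 0, "dz": 0, "rx": 0, "ry": 0, "rz": 0}, {"dx": 0, "dy": 0, "dz": 0, "rx": 0, "ry": 0, "rz": 0}, {"dx": 0, "dy": 0, "dz": 0, "rx": 0, "ry": 0, "rz": 0}, {"dx": 0, "dy": 0, "dz": 0, "rx": 0, "ry": 0, "rz": 0}, {"dx": 0, "dy": 0, "dz": 0, "rx": 0, "ry": 0, "rz": 0}, {"dx": 0, "dy": 0, "dz": 0, "rx": 0, "ry": 0, "rz": 0}], "jaw": -1}}

```text
t: 20.6
tool_pos: [0.3887, 0.2455, 0.0933]
ee_rot: [-3.141, 0.0, 1.701]
contact_force: [-1.2, -0.7, 2.1]
opening: 0.0081
grasp_force: 30.0
```

Emit:
{"api": "apply_moves", "payload": {"steps": [{"dx": 0, "dy": 0, "dz": -0.6, "rx": 0, "ry": 0, "rz": 0}, {"dx": 0, "dy": 0, "dz": -1.6, "rx": 0, "ry": 0, "rz": 0}, {"dx": 0, "dy": 0, "dz": -2.5, "rx": 0, "ry": 0, "rz": 2}, {"dx": 0, "dy": 0, "dz": -2.5, "rx": 0, "ry": 0, "rz": 2.6}, {"dx": 0, "dy": 0, "dz": -2.5, "rx": 0, "ry": 0, "rz": 3}, {"dx": 0, "dy": 0, "dz": -2, "rx": 0, "ry": 0, "rz": 3}, {"dx": -0.2, "dy": 1, "dz": 0, "rx": 0, "ry": 0, "rz": 1}, {"dx": -0.2, "dy": 2, "dz": 0, "rx": 0, "ry": 0, "rz": 0}]}}

```text
t: 21.4
tool_pos: [0.4186, 0.2392, 0.2104]
ee_rot: [3.14, 0.001, 1.5]
contact_force: [0.6, 0.4, -3.8]
opening: 0.0079
grasp_force: 30.0
```

Emit:
{"api": "apply_moves", "payload": {"steps": [{"dx": -0.3, "dy": 2.5, "dz": 0, "rx": 0, "ry": 0, "rz": 0}, {"dx": -0.3, "dy": 2.5, "dz": 0, "rx": 0, "ry": 0, "rz": 0}, {"dx": -0.3, "dy": 2.5, "dz": 0, "rx": 0, "ry": 0, "rz": 0}, {"dx": -0.3, "dy": 2.5, "dz": 0, "rx": 0, "ry": 0, "rz": 0}, {"dx": -0.2, "dy": 2, "dz": 0, "rx": 0, "ry": 0, "rz": 0}, {"dx": 0, "dy": 1.5, "dz": 0, "rx": 0, "ry": 0, "rz": 0}, {"dx": 0, "dy": 0.4, "dz": 0, "rx": 0, "ry": 0, "rz": 0}, {"dx": 0, "dy": 0, "dz": 0, "rx": 0, "ry": 0, "rz": 0}]}}

```text
t: 22.2
tool_pos: [0.5563, 0.215, 0.2088]
ee_rot: [-3.14, 0.001, 1.498]
contact_force: [-0.3, -0.1, -3.0]
opening: 0.0082
grasp_force: 30.0
```

Emit:
{"api": "apply_moves", "payload": {"steps": [{"dx": 0, "dy": 0, "dz": 1.5, "rx": 0, "ry": 0, "rz": 0}, {"dx": 0, "dy": 0, "dz": 2, "rx": 0, "ry": 0, "rz": 0}, {"dx": 0, "dy": 0, "dz": 1.6, "rx": 0, "ry": 0, "rz": 0}, {"dx": 0, "dy": 0, "dz": 1, "rx": 0, "ry": 0, "rz": 0}, {"dx": 0, "dy": 0, "dz": 0, "rx": 0, "ry": 0, "rz": 0}, {"dx": 0, "dy": 0, "dz": 0, "rx": 0, "ry": 0, "rz": 0}, {"dx": 0, "dy": 0, "dz": 0, "rx": 0, "ry": 0, "rz": 0}, {"dx": 0, "dy": 0, "dz": 0, "rx": 0, "ry": 0, "rz": 0}]}}

```text
t: 23.0
tool_pos: [0.5566, 0.2158, 0.1501]
ee_rot: [3.14, -0.001, 1.499]
contact_force: [-0.5, 0.0, -4.0]
opening: 0.0078
grasp_force: 30.0
```

```bash
python3 - <<'E'
from snap import *
snap("scene","5");s=snap("side","5");print(s["tool_pos"],s["ee_rot"],abs(s["joint_vel"]).max())
from geo import *
p=s["tool_pos"];psi=s["ee_rot"][2];q=p+np.array([np.cos(psi),np.sin(psi),0])*-.0515;yaw=psi-np.pi/2
for n in("scene","side"):
  for o in[(0,0,.0),(0,0,.04),(0,.093,.04),(0,.093,0),(0,0,.02)]:
    print(n,o,proj(C[n],loc(q[:2],yaw,(o[0],o[1],o[2]+p[2]-.0893))).round(1))
a=cv2.imread("pics/scene5.png")[180:260,325:425];b=cv2.imread("pics/side5.png")[185:285,265:345]
f=lambda i,k:cv2.resize(i,None,fx=k,fy=k,interpolation=cv2.INTER_CUBIC)
C_=np.zeros((500,800,3),np.uint8);A=f(a,4);B=f(b,5);C_[:320,:400]=A;C_[:500,400:800]=B;cv2.imwrite("pics/comp5.png",C_)
E
```

```text
[0.55652133 0.21569918 0.15003043] [ 3.14048263e+00 -3.77126031e-04  1.49867578e+00] 0.0036588100444206783
scene (0, 0, 0.0) [360.8 234.1]
scene (0, 0, 0.04) [361.8 218.4]
scene (0, 0.093, 0.04) [320.7 223.6]
scene (0, 0.093, 0) [320.6 239.6]
scene (0, 0, 0.02) [361.3 226.3]
side (0, 0, 0.0) [285.2 243.4]
side (0, 0, 0.04) [284.1 226.2]
side (0, 0.093, 0.04) [281.6 246.8]
side (0, 0.093, 0) [282.8 265.1]
side (0, 0, 0.02) [284.7 234.9]
```

View pics/comp5.png

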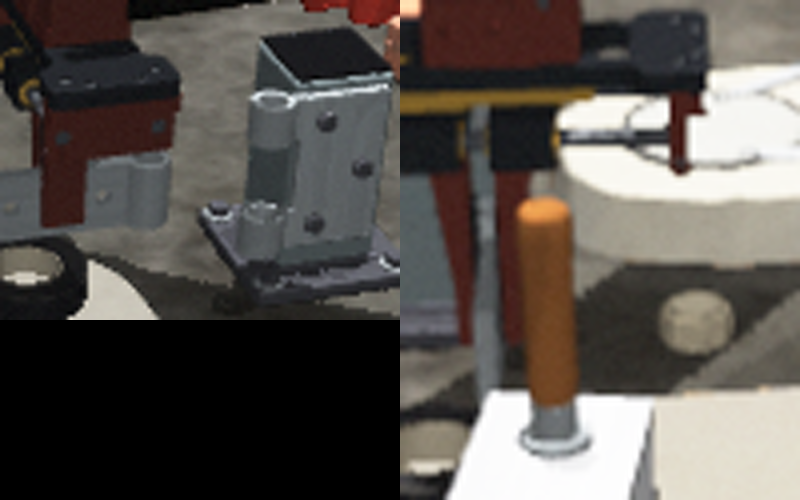

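```bash
python3 - <<'E'
import cv2,numpy as np
from geo import *
g=cv2.cvtColor(cv2.imread("pics/scene5.png"),cv2.COLOR_BGR2GRAY).astype(int)
for u in(322,325,328,331,348,350,352,354):print(u,g[214:246,u])
p=np.array([.55652,.2157,.15003]);psi=1.49868;q=p+np.array([np.cos(psi),np.sin(psi),0])*-.0515;yaw=psi-np.pi/2
ys=np.linspace(.01,.095,400)
for x,z in((-.004,.04),(.004,.04),(-.004,0)):
    P=np.array([proj(C["scene"],loc(q[:2],yaw,(x,y,z+p[2]-.0893))) for y in ys])
    print(x,z,[(u,round(np.interp(u,P[::-1,0],P[::-1,1]),1)) for u in(322,325,328,331,348,350,352,354)])
E
```

```text
322 [110 109 106 111 111 110 109 104 108  83  75  87  87  89  90  87  86  93
  93  90  90  91  92  89  89  89  92  29  23  27  51  53]
325 [103 105 106 113 115 114 110 109 100  79  80  87  89  90  91  86  88  93
  88  89  91  91  91  88  91  92  59  24  64  91  89  90]
328 [101  99 104 107 110 112 113 106  94  77  87  87  90  88  88  86  93  96
  82  81  90  90  90  89  86  89  43  46 101 111 112 111]
331 [ 88  93  99 106 107 104 105 109  79  76  89  88  89  92  88  88  95  90
  90  89  92  91  88  90  89  74  25  55 109 113 114 114]
348 [ 34  33  34  37  35  43  76  81  88  91  89  90  92  92  94  91  92  93
  93  92  89  91  91 102 112 111 103 101  97  57  50 147]
350 [ 34  36  36  34  35  65 113 103  90  91  93  93  88  98 109 109  82  87
  93  91  89  91  92 109 110 112 106  98  90  89  51  48]
352 [ 34  35  35  35  36  90 113  97  89  92  93  92  88  92  80  78  87  94
  93  91  89  91  94 113 113 113 105 102  89  86  54  52]
354 [ 37  36  34  33  34 109 114  91  91  94  92  90  91  93  93  90  91  94
  92  90  87  94 100 109 107 104 102  98  91  88  56  52]
-0.004 0.04 [(322, np.float64(224.4)), (325, np.float64(224.0)), (328, np.float64(223.6)), (331, np.float64(223.3)), (348, np.float64(221.1)), (350, np.float64(220.8)), (352, np.float64(220.6)), (354, np.float64(220.3))]
0.004 0.04 [(322, np.float64(222.5)), (325, np.float64(222.1)), (328, np.float64(221.7)), (331, np.float64(221.3)), (348, np.float64(219.2)), (350, np.float64(218.9)), (352, np.float64(218.7)), (354, np.float64(218.4))]
-0.004 0 [(322, np.float64(240.4)), (325, np.float64(240.0)), (328, np.float64(239.6)), (331, np.float64(239.1)), (348, np.float64(236.8)), (350, np.float64(236.6)), (352, np.float64(236.3)), (354, np.float64(236.0))]
```

Emit:
{"api": "apply_moves", "payload": {"steps": [{"dx": 0, "dy": 0, "dz": 0.28, "rx": 0, "ry": 0, "rz": 0}, {"dx": -0.6, "dy": 0, "dz": 0, "rx": 0, "ry": 0, "rz": 0}, {"dx": -0.6, "dy": 0, "dz": 0, "rx": 0, "ry": 0, "rz": 0}, {"dx": -0.6, "dy": 0, "dz": 0, "rx": 0, "ry": 0, "rz": 0}, {"dx": -0.6, "dy": 0, "dz": 0, "rx": 0, "ry": 0, "rz": 0}, {"dx": -0.4, "dy": 0, "dz": 0, "rx": 0, "ry": 0, "rz": 0}, {"dx": -0.2, "dy": 0, "dz": 0, "rx": 0, "ry": 0, "rz": 0}, {"dx": 0, "dy": 0, "dz": 0, "rx": 0, "ry": 0, "rz": 0}]}}

```text
t: 23.9
tool_pos: [0.5542, 0.1852, 0.1466]
ee_rot: [3.141, 0.0, 1.498]
contact_force: [0.0, -0.0, -3.1]
opening: 0.0075
grasp_force: 30.0
```

Emit:
{"api": "apply_moves", "payload": {"steps": [{"dx": 0, "dy": 0, "dz": 0, "rx": 0, "ry": 0, "rz": 0}, {"dx": 0, "dy": 0, "dz": 0, "rx": 0, "ry": 0, "rz": 0}, {"dx": 0, "dy": 0, "dz": 0, "rx": 0, "ry": 0, "rz": 0}, {"dx": 0, "dy": 0, "dz": 0, "rx": 0, "ry": 0, "rz": 0}, {"dx": 0, "dy": 0, "dz": 0, "rx": 0, "ry": 0, "rz": 0}, {"dx": 0, "dy": 0, "dz": 0, "rx": 0, "ry": 0, "rz": 0}, {"dx": 0, "dy": 0, "dz": 0, "rx": 0, "ry": 0, "rz": 0}, {"dx": 0, "dy": 0, "dz": 0, "rx": 0, "ry": 0, "rz": 0}]}}

```text
t: 24.7
tool_pos: [0.5541, 0.1856, 0.1465]
ee_rot: [3.142, 0.0, 1.499]
contact_force: [-0.9, -0.8, -3.1]
opening: 0.0079
grasp_force: 30.0
```

Emit:
{"api": "apply_moves", "payload": {"steps": [{"dx": -0.6, "dy": 0, "dz": -0.06, "rx": 0, "ry": 0, "rz": 0}, {"dx": -0.6, "dy": 0, "dz": 0, "rx": 0, "ry": 0, "rz": 0}, {"dx": -0.6, "dy": 0, "dz": 0, "rx": 0, "ry": 0, "rz": 0}, {"dx": -0.6, "dy": 0, "dz": 0, "rx": 0, "ry": 0, "rz": 0}, {"dx": -0.6, "dy": 0, "dz": 0, "rx": 0, "ry": 0, "rz": 0}, {"dx": -0.5, "dy": 0, "dz": 0, "rx": 0, "ry": 0, "rz": 0}, {"dx": 0, "dy": 0, "dz": 0, "rx": 0, "ry": 0, "rz": 0}, {"dx": 0, "dy": 0, "dz": 0, "rx": 0, "ry": 0, "rz": 0}]}}

```text
t: 25.5
tool_pos: [0.5516, 0.1507, 0.1472]
ee_rot: [3.141, -0.0, 1.499]
contact_force: [-0.6, 0.6, -3.0]
opening: 0.0077
grasp_force: 30.0
```

Emit:
{"api": "apply_moves", "payload": {"steps": [{"dx": -0.25, "dy": 0, "dz": 0, "rx": 0, "ry": 0, "rz": 0}, {"dx": -0.25, "dy": -0.02, "dz": 0, "rx": 0, "ry": 0, "rz": 0}, {"dx": 0, "dy": 0, "dz": 0, "rx": 0, "ry": 0, "rz": 0}, {"dx": 0, "dy": 0, "dz": 0, "rx": 0, "ry": 0, "rz": 0}, {"dx": 0, "dy": 0, "dz": 0, "rx": 0, "ry": 0, "rz": 0}, {"dx": 0, "dy": 0, "dz": 0, "rx": 0, "ry": 0, "rz": 0}, {"dx": 0, "dy": 0, "dz": 0, "rx": 0, "ry": 0, "rz": 0}, {"dx": 0, "dy": 0, "dz": 0, "rx": 0, "ry": 0, "rz": 0}]}}

```text
t: 26.3
tool_pos: [0.551, 0.1458, 0.1471]
ee_rot: [3.142, 0.0, 1.499]
contact_force: [0.0, -0.2, -4.4]
opening: 0.008
grasp_force: 30.0
```

```bash
python3 - <<'E'
from snap import *
snap("scene","6");snap("side","6");s=snap("wrist","6");print(s["tool_pos"],s["ee_rot"],abs(s["joint_vel"]).max(),s["contact_force"],s["wrist_torque"])
from geo import *
for z in(.126,.101,.098,.058,.055,.03):print(z,proj(C["scene"],[.5473,.094,z]).round(1))
a=cv2.imread("pics/scene6.png")[190:250,370:430];b=cv2.imread("pics/side6.png")[180:260,250:320]
f=lambda i,k:cv2.resize(i,None,fx=k,fy=k,interpolation=cv2.INTER_CUBIC)
O=np.zeros((600,800,3),np.uint8);O[:480,:480]=f(a,8);O[:320,500:780]=f(b,4);cv2.imwrite("pics/comp6.png",O)
g=cv2.cvtColor(cv2.imread("pics/scene6.png"),cv2.COLOR_BGR2GRAY).astype(int)
for v in range(203,246,2):print(v,g[v,376:404])
E
```

```text
[0.5509795  0.145748   0.14712209] [-3.14158467e+00  5.02686280e-05  1.49882919e+00] 0.0010002170682033309 [ 0.09985572  0.5904447  -2.76449453] [ 0.04797669 -0.07407814  0.00184608]
0.126 [392.9 204.5]
0.101 [391.9 214.6]
0.098 [391.8 215.7]
0.058 [390.2 231.3]
0.055 [390.1 232.4]
0.03 [389.2 241.7]
203 [22 21 19 20 20 20 19 23 19 23 24 24 27 27 27 33 35 34 33 34 32 32 35 35
 35 35 35 53]
205 [34 34 33 32 32 35 34 36 33 34 36 33 35 35 32 35 34 35 36 36 35 35 36 36
 35 36 60 76]
207 [32 35 35 32 35 34 33 34 33 37 34 34 34 34 34 36 36 35 33 34 34 40 44 38
 38 51 93 94]
209 [34 30 33 35 36 34 35 34 32 37 36 33 34 33 35 33 33 34 35 33 39 44 43 36
 36 50 91 90]
211 [37 35 33 33 35 32 36 37 37 36 34 35 34 34 36 35 35 34 33 35 34 32 33 33
 37 62 93 92]
213 [33 34 35 32 35 34 35 34 37 36 36 35 33 34 36 36 35 36 35 36 34 31 34 36
 38 74 92 90]
215 [36 34 35 35 35 35 35 37 36 36 35 33 38 28 45 43 59 59 74 68 82 75 60 63
 88 92 89 89]
217 [ 32  42  51  59  76 108 108 110 112 110  77  77  74  86  84  90  86  87
  82  73  80  71  69  74  93  94  92  94]
219 [36 46 86 91 93 92 90 87 89 90 88 81 7
[... 587 characters left out ...]
 87 85 78 69 76 88 89
 90 90 92 95]
233 [86 90 89 89 90 91 90 93 94 88 94 87 88 90 91 91 90 89 82 77 80 90 91 90
 90 90 94 67]
235 [ 52  77 100  76  97  84 112 104  76  67  77  81  92  89  89  88  89  88
  86  83  83  93  90  89  89  60  40  41]
237 [31 36 56 58 55 49 88 86 71 72 77 82 84 90 92 90 89 85 83 79 90 91 89 88
 86 54 38 39]
239 [61 30 28 42 51 33 35 38 56 75 80 82 84 84 87 87 86 84 78 77 91 91 89 88
 88 92 94 87]
241 [42 45 30 29 35 49 46 34 57 74 80 82 84 87 91 91 88 85 79 73 90 85 81 72
 68 73 73 75]
243 [45 51 48 44 28 33 41 46 39 57 85 86 90 88 89 85 86 83 68 70 71 72 70 70
 72 72 73 72]
245 [43 45 43 36 37 30 29 35 50 51 34 36 41 39 41 35 40 41 65 73 73 73 71 74
 62 53 54 54]
```

View pics/comp6.png

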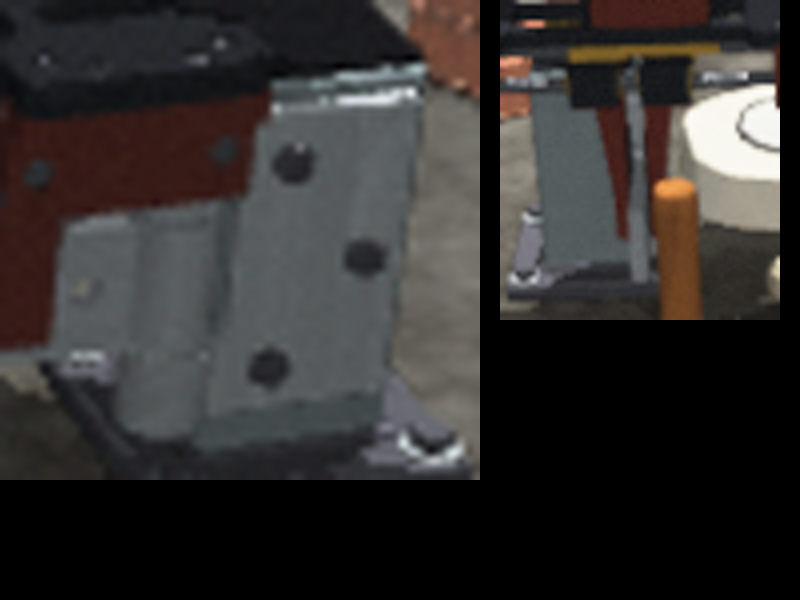

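```bash
python3 - <<'E'
import cv2,numpy as np
from geo import *
from scipy.ndimage import map_coordinates
def strip(tag,xy,z0,z1):
    g=cv2.cvtColor(cv2.imread(f"pics/scene{tag}.png"),cv2.COLOR_BGR2GRAY).astype(float)
    zs=np.linspace(z0,z1,25);u=np.linspace(-9,9,181)
    P=np.array([proj(C["scene"],[*xy,z]) for z in zs])
    # scale: px per mm at this place
    k=abs(proj(C["scene"],[xy[0],xy[1]+.01,.08])-proj(C["scene"],[xy[0],xy[1],.08]))[0]/10
    # axis at z is visible front surface lower; shift rows by front surface offset (~13 mm nearer)
    d=proj(C["scene"],[xy[0]-.0122,xy[1]+.0044,.08])-proj(C["scene"],[xy[0],xy[1],.08])
    I=np.array([map_coordinates(g,[np.full_like(u,p[1]+d[1]),p[0]+u],order=1) for p in P])
    return u,I.mean(0),k
def tcp_bore(p,psi): return (np.array(p)+np.array([np.cos(psi),np.sin(psi)])*-.0515)
H=(.5473,.094)
b5=tcp_bore((.55652,.2157),1.49868);b6=tcp_bore((.55098,.14575),1.49883);print(b5,b6)
S={"leaf5":strip("5",b5,.068,.094),"leaf6":strip("6",b6,.064,.088),"up5":strip("5",H,.107,.120),"up0":strip("0",H,.107,.120),"lo5":strip("5",H,.036,.048),"lo0":strip("0",H,.036,.048),"lo6":strip("6",H,.036,.048)}
for n,(u,I,k) in S.items():print(n,round(k,3),I[20:170:5].astype(int))
E
```

```text
[0.55280923 0.16433386] [0.54727693 0.09438331]
leaf5 0.417 [ 91  91  90  88  85  81  81  83  84  86  87  89  90  92  93  93  92  91
  90  89  87  84  81  80  83  91 101 106 107 106]
leaf6 0.402 [91 91 91 90 87 83 81 82 83 84 86 88 89 91 92 93 92 91 90 89 87 84 81 77
 72 69 69 71 73 81]
up5 0.402 [102  96  84  73  74  77  79  81  84  86  87  89  89  90  90  90  90  90
  89  88  87  86  83  80  78  77  82  88  91  94]
up0 0.402 [100  95  83  73  75  79  82  84  87  90  91  92  93  95  94  94  94  94
  93  92  90  87  84  82  79  76  81  87  90  93]
lo5 0.402 [87 82 75 71 72 74 77 80 82 83 85 87 87 88 89 89 89 89 87 86 86 85 81 78
 75 76 84 90 90 90]
lo0 0.402 [86 82 74 70 72 75 79 83 85 86 87 88 90 91 91 91 92 92 91 90 88 86 82 78
 75 75 84 89 89 88]
lo6 0.402 [39 40 48 57 66 73 76 79 81 83 84 86 86 86 87 88 88 88 87 86 85 83 80 77
 75 75 82 86 86 85]
```

Emit:
{"api": "apply_moves", "payload": {"steps": [{"dx": -0.05, "dy": 0, "dz": 0, "rx": 0, "ry": 0, "rz": 0}, {"dx": 0, "dy": 0, "dz": 0, "rx": 0, "ry": 0, "rz": 0}, {"dx": 0, "dy": 0, "dz": 0, "rx": 0, "ry": 0, "rz": 0}, {"dx": 0, "dy": 0, "dz": 0, "rx": 0, "ry": 0, "rz": 0}, {"dx": 0, "dy": 0, "dz": 0, "rx": 0, "ry": 0, "rz": 0}, {"dx": 0, "dy": 0, "dz": 0, "rx": 0, "ry": 0, "rz": 0}, {"dx": 0, "dy": 0, "dz": 0, "rx": 0, "ry": 0, "rz": 0}, {"dx": 0, "dy": 0, "dz": 0, "rx": 0, "ry": 0, "rz": 0}]}}

```text
t: 27.25
tool_pos: [0.5509, 0.1453, 0.1471]
ee_rot: [3.142, 0.0, 1.499]
contact_force: [-1.1, 0.1, -3.4]
opening: 0.008
grasp_force: 30.0
```

```bash
python3 - <<'E'
from plant import env
s=env.get_state();print(s["tool_pos"],s["ee_rot"],s["contact_force"],s["wrist_torque"],abs(s["joint_vel"]).max())
E
```

```text
[0.55094711 0.14526094 0.1471303 ] [3.14158082e+00 8.76082529e-06 1.49879912e+00] [-1.0883424   0.07501157 -3.40373626] [ 0.00987778 -0.01471884 -0.05209889] 0.0022112960687041376
```

```bash
python3 -c "
from plant import env
print(env.hand_in())"
```

```text
the job is handed in; nothing more can be done
None
```

The job is handed in at about 27 s: the bore was brushed down, up and down again, the brush hangs back in its rack hole, and the leaf is held upright in the gap by the gripper alone. The wrist carries only about the leaf's own weight. The bores line up to an estimated 1 mm or so, because the upper knuckle was hidden from the cameras at the end and I could not check it directly.

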